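# Hook the long lid into the battery compartment and swing it shut

## Task

Close the open grey battery compartment with the long one of the two loose black lids. Hold the lid at a slant of about 20 degrees, tongue end low, slip the tongue under the compartment's lip, then swing the raised end down until the lid lies flat on its seat between the walls, and let go. Leave the short lid where it lies.

Things in the scene. Friction and masses are not known exactly. Their poses are not given: they have to be found in the camera images.
- compartment: Grey open battery box fixed to the bench, 172 (x) x 114 (y) x 60 mm high. Origin: centre of underside; its -x end, roughly to the robot, has the lip: a bar from x = -86 to -52, z = 48 to 54. Recess x = -74 to 74, y = -45 to 45; lid seat (ledge) at z = 30; two round cells below. Side walls reach z = 50, far (+x) wall z = 60, their inner top edges sloping outward (from z = 38 and 44).
- long_lid: Long black lid, loose, 0.15 kg: plate 114 (x) x 76 (y) x 6 mm, tongue at its -x end. On top a grip rib 14 mm thick (x), 50 mm long (y), top at z = 42: grip it from above, closing along x. Origin: on the underside below the rib; plate from x = -65 to 49. Starts flat, tongue roughly to the robot. Seated, its origin is at x = 18 (+-7), y = 0 (+-7), z = 30 mm of the box, axes alike.
- long_lid_tongue (a point): Middle of the tip of the long lid's tongue, on the underside, at x = -85 mm of the lid; axes as the lid. The tongue is 44 mm wide, 4 mm thick, 20 mm long, level with the underside. Seated, the tip is 8 to 22 mm under the lip (box x = -60 to -74); the rib is then about 70 mm from the lip and 56 mm from the far wall, so open the fingers by only some 40 mm to let go.
- short_lid: Short black lid, loose, to be left alone: same rib, tongue and width, but its plate is only 76 mm long (96 mm with the tongue). Origin: on the underside below the rib; plate from x = -42 to 34 mm.

How it is judged:
By the outcome, as a careful person would: the job done as asked, in the order asked, and still so for the second after the job is handed in, with the robot touching nothing.
It also fails if it takes over 40 s, if anything falls off the work surface, if the arm or the gripper's body presses on something with over 40 N, if the wrist force passes 120 N, or if a joint passes its speed limit or range.

## Robot

A 6-joint arm with a two-finger parallel gripper is mounted at the origin on a cart in front of the work surface, level with it; the furniture and walls round the work are solid. World frame = base frame: x ahead of the robot, y to its left, z up, the work surface at z = 0. Lengths are in mm, angles in rad, forces in N, time in s.
With the tool pointing down it reaches from about 400 to 825 mm from the base axis. Payload 7 kg.
Tool frame: the origin (TCP) lies on the centre line of the jaws, within the pads' length; the fingertips stand 14 mm ahead of it and the grasp point (between the pads) lies 5 mm behind it; z points along the fingers, y is the line along which they close (so a half turn about z gives the same grasp; the last joint's range is limited). The gripper opens to 88 mm and grips with 3 to 60 N. Pads are 19 mm wide; open, the fingers measure 130 mm over their backs; the gripper's body (78 mm by 193 mm) begins 47 mm behind the grasp point.
Start: joints at [1.388, 0.359, 0.012, 0, -1.224, -0.288], TCP at [306.184, 601.537, 206.461] pointing down, gripper open.
Joint ranges: [-3.07, 3.07], [-1.43, 2.12], [-1.02, 1.25], [-3.03, 1.67], [-3.05, -0], [-3.03, 3.03]. Speed limits (rad/s): [2.39, 2.39, 3.01, 3.14, 3.14, 3.14].

## Interface

Orientations are given as a unit quaternion [x, y, z, w].
In Python, from station import readout, optics, env, spotter gives the robot as it stands.
- The arm moves only by the tool play_rows, never from a script. Its argument "deltas" is a list of rows, each a list of 5 numbers: the closure, from 0 (fully open) to 1 (shut), then the shift along the tool's x, y, z in cm, then the turn about the tool's z in rad. A call has exactly 8 rows; each row shifts and turns the commanded pose from where the row before left it, along the tool's axes as they then stand; what a row does not reach is not made up. A row lasts 1/8 s, in which the tool goes at most 62.5 mm and 10.7 degrees, less where a joint would pass 70% of its speed; a pose out of reach is approached as far as the arm can. A call is refused whole if a number of a shift passes 6.25 or a number of a turn 0.188, either way. A call with a gripper value outside its range is refused whole. The fingers move at their own pace and stop on an object; "force" is the grip in N (left out, the last holds). Time passes only in rows, so rows that do not move let the fingers close, or fill a call up. It gives the time, the measured TCP pose, the force, the opening and the grip force at its end, in the units of the state.
- readout.state(): the state, without advancing time (a new reading comes with each control period).
- optics.camera(name): name is "scene" or "top"; returns a dict with "pixels" (420x560x3 uint8, blue, green, red), "intrinsics" (3x3 intrinsics, pixels), "cam_to_world" (4x4, takes a point from camera to world coordinates). Camera axes: x right, y down, z forward; pixel columns grow to the right and rows downward; lengths in mm; the calibration is good to about 2 mm. A picture is of the moment at which its call begins. There is no depth.
- env.hand_in(): hands the job in; it is judged then, once.
Trained networks look in a picture, given as the dict that the camera call returned (one of the last four; its "shot" number tells which), for a name from the list of things; names that differ only in an ending like _2 or _b are one class to them, and where a whole thing is asked for, a point or a joint stands for the part that bears it (a point fixed in the world has none). Each returns a list of dicts, best first, with "confidence" (0 to 1); they miss things now and then, are a little off and sometimes report something else, mostly with a low value. They report only what shows in the picture. A call takes as long as a camera call.
- spotter.recognise(picture, thing): "position" ([x, y, z] in mm, in world coordinates, good to about 4 mm: the middle of the surface that is visible of it).
- spotter.mark_of(picture, thing): "position" ([x, y, z] in mm, in world coordinates, good to about 4 mm: a listed point, or the origin of a listed thing).
The state is a dict: "time_s": time; "joint_positions": joint angles; "qvel": joint speeds; "joint_efforts": joint torques, N m; "tool_pos": TCP position; "orientation": TCP orientation; "force": force on the tool from outside, world axes, zero at the start; "torque": the same for the moment, N m; "grip_width": finger opening in mm; "grasp_force": force on a finger pad.
Only numpy, scipy, OpenCV 4.12 (cv2) and the standard library are available. Lean on these libraries where they do the work, as an engineer would, in place of code of your own. Each camera call takes 0.05 s, during which the arm holds its last target. There are 200 camera calls.

## Working session

There is one attempt and no reset: what is moved stays moved. The work goes in short steps, Python scripts to look and compute and a tool call to move; the robot and the scene stay as the last step left them, time stands still between calls to the robot, and variables do not carry over. Pictures are saved under pics/ and viewed, at most 10 in all, crops included, and the job is handed in when it is done.

Besides the shell and the picture viewer there is one more tool, called after "Emit:" by a JSON object that holds its "api" and its "payload". play_rows: Moves the arm, as the interface text tells. Its arguments: {"type":"object","properties":{"deltas":{"type":"array"},"force":{"type":"number"}},"required":["deltas"]}

```bash
mkdir -p pics; ls
python3 - <<'E'
from station import readout, optics, env, spotter
import cv2,numpy as np
s=readout.state(); print({k:np.round(v,3).tolist() for k,v in s.items()})
for n in("top","scene"):
    p=optics.camera(n); cv2.imwrite(f"pics/{n}0.png",p["pixels"])
    print(n,np.round(p["cam_to_world"],3).tolist(),np.round(p["intrinsics"],1).tolist())
    for t in("compartment","long_lid","long_lid_tongue","short_lid"):
        for f in("recognise","mark_of"):
            print(t,f,[(np.round(d["position"]).tolist(),round(d["confidence"],2)) for d in getattr(spotter,f)(p,t)][:3])
E
```

```text
pics
{'time_s': 0.0, 'joint_positions': [1.388, 0.359, 0.011, -0.0, -1.224, -0.288], 'qvel': [0.002, -0.001, 0.002, 0.0, 0.001, -0.0], 'joint_efforts': [0.002, -58.271, 29.305, 6.997, 0.007, -0.0], 'tool_pos': [305.962, 601.092, 205.533], 'orientation': [0.972, -0.233, -0.0, 0.001], 'force': [-0.406, 0.834, 0.391], 'torque': [-0.001, -0.019, 0.025], 'grasp_force': 0.0, 'grip_width': 87.623}
top [[-0.009, -0.988, 0.154, 353.35], [-1.0, 0.012, 0.016, -188.045], [-0.018, -0.153, -0.988, 888.891], [0.0, 0.0, 0.0, 1.0]] [[378.9, 0.0, 277.3], [0.0, 378.9, 200.3], [0.0, 0.0, 1.0]]
compartment recognise [([502.0, 11.0, 32.0], 0.75)]
compartment mark_of [([500.0, 7.0, 6.0], 0.59)]
long_lid recognise [([513.0, -202.0, 8.0], 0.95)]
long_lid mark_of [([527.0, -200.0, 1.0], 0.7)]
long_lid_tongue recognise [([512.0, -202.0, 5.0], 0.76)]
long_lid_tongue mark_of [([446.0, -206.0, -2.0], 0.61)]
short_lid recognise [([515.0, -401.0, 7.0], 0.59)]
short_lid mark_of [([529.0, -404.0, 4.0], 0.67)]
scene [[0.788, -0.352, 0.505, 46.958], [-0.616, -0.46, 0.64, -722.799], [0.007, -0.815, -0.579, 526.364], [0.0, 0.0, 0.0, 1.0]] [[410.2, 0.0, 285.3], [0.0, 410.2, 205.1], [0.0, 0.0, 1.0]]
compartment recognise [([496.0, -9.0, 34.0], 0.77)]
compartment mark_of [([504.0, 10.0, 4.0], 0.82)]
long_lid recognise [([508.0, -208.0, 3.0], 0.63)]
long_lid mark_of [([528.0, -196.0, 0.0], 0.6)]
long_lid_tongue recognise [([508.0, -210.0, 6.0], 0.98)]
long_lid_tongue mark_of [([443.0, -206.0, -3.0], 0.55)]
short_lid recognise [([513.0, -410.0, 6.0], 0.83)]
short_lid mark_of [([525.0, -401.0, -2.0], 0.72)]
```

View pics/top0.png

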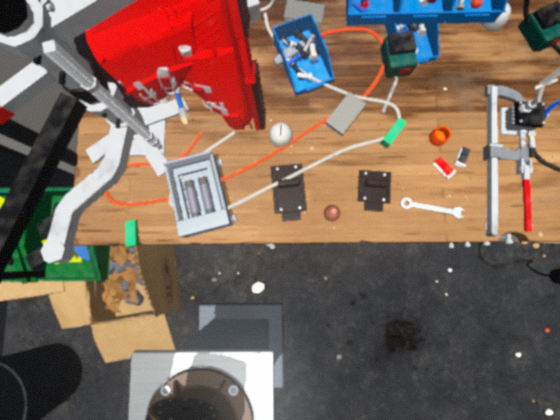

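View pics/scene0.png

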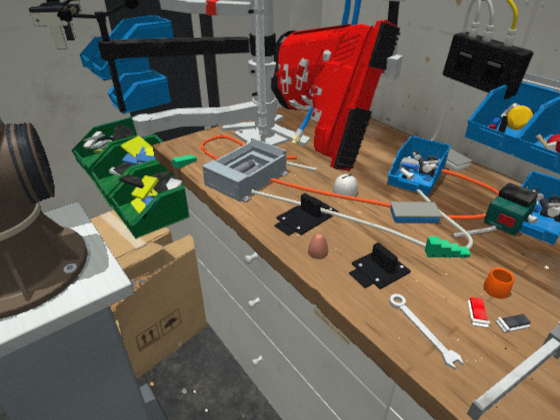

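The top picture shows the box at about (200,195), the long lid at (288,190) and the short lid at (374,188). A pole stand is next to the box at about (150,150), with bars to the left, so I'll locate that and zoom in.

```bash
cat > h.py <<'E'
import numpy as np,cv2
CW={"top":np.array([[-0.009,-0.988,0.154,353.35],[-1.0,0.012,0.016,-188.045],[-0.018,-0.153,-0.988,888.891],[0,0,0,1]]),
"scene":np.array([[0.788,-0.352,0.505,46.958],[-0.616,-0.46,0.64,-722.799],[0.007,-0.815,-0.579,526.364],[0,0,0,1]])}
K={"top":(378.9,277.3,200.3),"scene":(410.2,285.3,205.1)}
def ray(c,u,v):
    f,a,b=K[c]; d=CW[c][:3,:3]@[(u-a)/f,(v-b)/f,1]; return CW[c][:3,3],d
def at_z(c,u,v,z):
    o,d=ray(c,u,v); return o+d*(z-o[2])/d[2]
def proj(c,P):
    P=np.atleast_2d(P); q=(P-CW[c][:3,3])@CW[c][:3,:3]; f,a,b=K[c]
    return np.c_[f*q[:,0]/q[:,2]+a,f*q[:,1]/q[:,2]+b]
def tri(a,b):
    o1,d1=ray("top",*a);o2,d2=ray("scene",*b)
    t=np.linalg.lstsq(np.c_[d1,-d2],o2-o1,rcond=None)[0]
    p,q=o1+d1*t[0],o2+d2*t[1]; return (p+q)/2,np.linalg.norm(p-q)
E
python3 - <<'E'
from h import *
print("white end",tri((52,255),(137,122)))
print("pole base",[at_z("top",u,v,0).round() for u,v in((150,165),(100,155),(155,140))],at_z("scene",262,138,0).round())
print("tcp in views",proj("top",[306,601,206]),proj("scene",[306,601,206]))
print("redbox", [at_z("top",u,v,0).round() for u,v in((262,125),(190,120))],at_z("scene",345,165,0).round())
a=cv2.imread("pics/top0.png")[120:250,0:320]; b=cv2.imread("pics/scene0.png")[0:260,80:360]
cv2.imwrite("pics/a.png",cv2.resize(a,None,fx=2.5,fy=2.5,interpolation=2))
cv2.imwrite("pics/b.png",cv2.resize(b,None,fx=2.3,fy=2.3,interpolation=2))
E
```

```text
white end (array([364.84217879, 312.01019995,  74.68607553]), np.float64(4.71789767789912))
pole base [array([582., 134.,   0.]), array([609., 258.,   0.]), array([645., 125.,   0.])] [658. 162.   0.]
tcp in views [[-155.25533764  289.85734909]] [[68.98607147 50.32073322]]
redbox [array([ 679., -138.,    0.]), array([695.,  40.,   0.])] [738. -94.   0.]
```

View pics/a.png

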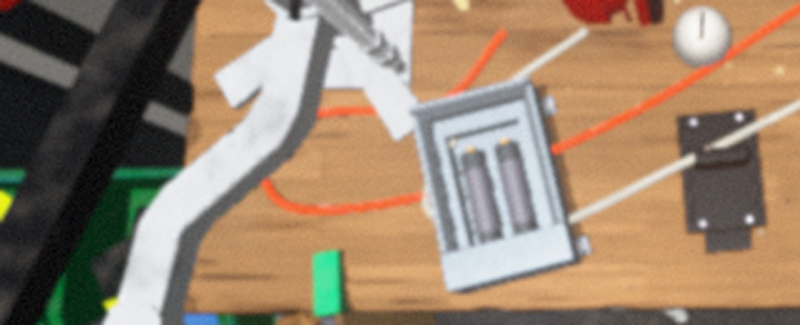

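View pics/b.png

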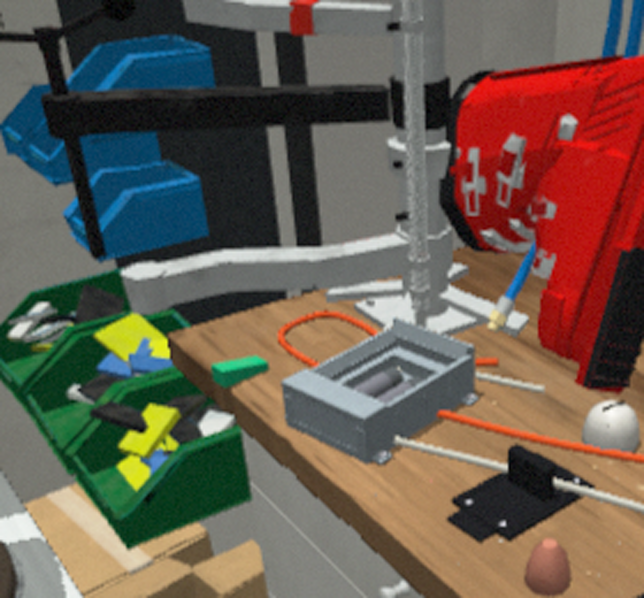

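Run:
```python
from h import *
# planes through top camera containing the bar centre line; intersect scene rays
def bar(t1,t2,pts):
    o,d1=ray("top",*t1); _,d2=ray("top",*t2); n=np.cross(d1,d2)
    for p in pts:
        q,d=ray("scene",*p); print(p,(q+d*(n@(o-q))/(n@d)).round())
s=lambda u,v:(u/2.3+80,v/2.3)
print("black");bar((72,110),(12,235),[s(50,112),s(200,108),s(385,102)])
print("white");bar((118,150),(55,250),[s(130,285),s(240,262),s(400,245)])
print("pole heights");print([ (z,((proj("scene",[630,165,z])[0]-[80,0])*2.3).round(),proj("top",[630,165,z])[0].round()) for z in(0,100,200,300,400,500)])
```

```text
black
(101.73913043478261, 48.69565217391305) [313. 290. 274.]
(166.95652173913044, 46.95652173913044) [448. 243. 267.]
(247.3913043478261, 44.34782608695652) [632. 177. 259.]
white
(136.52173913043478, 123.91304347826087) [362. 318.  68.]
(184.34782608695653, 113.91304347826087) [467. 242.  95.]
(253.91304347826087, 106.5217391304348) [623. 146. 109.]
pole heights
[(0, array([399., 323.]), array([138., 146.])), (100, array([395., 245.]), array([121., 132.])), (200, array([392., 160.]), array([ 99., 115.])), (300, array([388.,  64.]), array([70., 93.])), (400, array([383., -43.]), array([30., 62.])), (500, array([ 378., -165.]), array([-28.,  17.]))]
```

Run:
```python
from h import *
a=cv2.imread("pics/top0.png")[0:330,0:180]; b=cv2.imread("pics/scene0.png")[0:130,0:280]
a=cv2.resize(a,(324,594),interpolation=2); b=cv2.resize(b,(470,218),interpolation=2)
c=np.zeros((594,794,3),np.uint8); c[:,:324]=a; c[:218,324:]=b
cv2.imwrite("pics/c.png",c)
```

```text
(no output)
```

View pics/c.png

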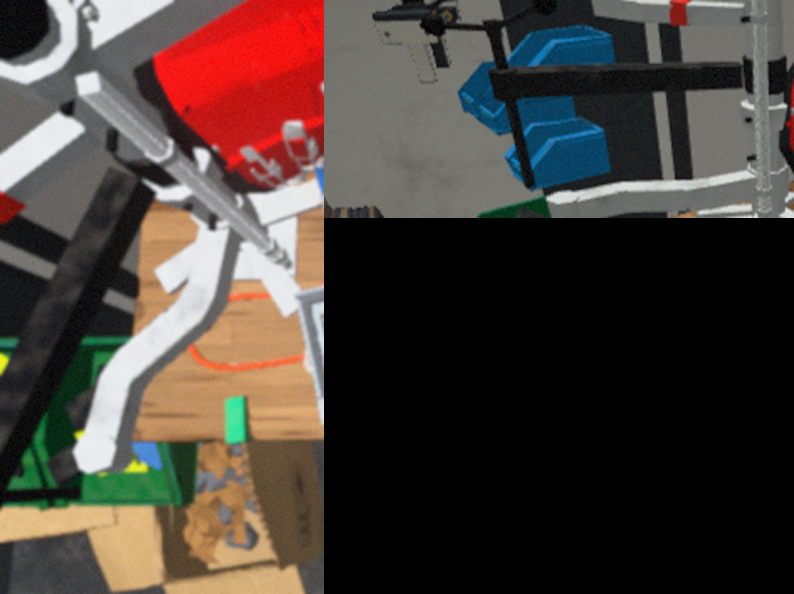

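The stand has bars at z of about 70–110, 265 and 350, on the left of the box. I'll rise above them first, then swing across.

Emit:
{"api": "play_rows", "payload": {"deltas": [[0,0,0,-4,0],[0,0,0,-4,0],[0,0,0,-4,0],[0,0,0,-4,0],[0,0,0,-4,0],[0,0,0,-4,0],[0,0,0,-4,0.1],[0,0,0,-4,0.1]]}}

```text
time_s: 1.9
tool_pos: [306.1, 601.2, 528.0]
orientation: [0.944, -0.331, -0.0, -0.0]
force: [-0.8, 1.6, -0.7]
grip_width: 87.5
grasp_force: 0.0
```

Run:
```python
from station import readout
import numpy as np
s=readout.state(); print({k:np.round(v,3).tolist() for k,v in s.items()})
# direction estimates
from h import *
def T(p):return (p[0]/2.5,p[1]/2.5+120)
for z,pts in((50,[(415,108),(532,82),(578,262),(448,290)]),(6,[(679,115),(752,110),(766,228),(687,236)])):
    W=np.array([at_z("top",*T(p),z) for p in pts]); print(W.round(1).tolist(),W.mean(0).round(1))
```

```text
{'time_s': 1.9, 'joint_positions': [1.388, 0.362, 0.726, 0.0, -1.934, -0.491], 'qvel': [-0.002, 0.211, 1.032, 0.0, -0.821, -0.795], 'joint_efforts': [-0.254, -60.732, 25.446, 6.921, 1.261, 1.341], 'tool_pos': [306.131, 601.207, 528.034], 'orientation': [0.944, -0.331, -0.0, -0.0], 'force': [-0.834, 1.589, -0.654], 'torque': [0.138, -0.119, -0.016], 'grasp_force': 0.0, 'grip_width': 87.51}
[[573.0, 79.4, 50.0], [596.0, -27.6, 50.0], [430.2, -71.4, 50.0], [406.5, 44.0, 50.0]] [501.4   6.1  50. ]
[[574.2, -160.9, 6.0], [578.1, -230.8, 6.0], [464.3, -241.8, 6.0], [457.6, -167.6, 6.0]] [ 518.5 -200.2    6. ]
```

```bash
cat >> h.py <<'E'
def pose(x,y,yaw,pts):
    c,s=np.cos(yaw),np.sin(yaw); P=np.array(pts,float); return np.c_[x+c*P[:,0]-s*P[:,1],y+s*P[:,0]+c*P[:,1],P[:,2]]
LID=[[(-65,38,6),(49,38,6),(49,-38,6),(-65,-38,6)],[(-65,22,4),(-85,22,4),(-85,-22,4),(-65,-22,4)],[(-7,25,42),(7,25,42),(7,-25,42),(-7,-25,42)]]
BOX=[[(-86,57,54),(-86,-57,54),(-52,-57,54),(-52,57,54)],[(86,57,60),(86,-57,60),(86,-57,0),(-86,-57,0),(-86,-57,54)],[(86,57,60),(-86,57,50)],[(-52,45,30),(74,45,30),(74,-45,30),(-52,-45,30)]]
E
python3 - <<'E'
from h import *
from scipy.optimize import least_squares
# hand-read corners in crops a (2.5x, +120) and b (2.3x,+80)
A=lambda u,v:("top",u/2.5,v/2.5+120); B=lambda u,v:("scene",u/2.3+80,v/2.3)
lid=[((49,38,6),A(679,115)),((49,-38,6),A(752,110)),((-65,-38,6),A(766,228)),((-65,38,6),A(687,236)),((-85,22,4),A(708,252)),((-85,-22,4),A(749,248))]
box=[((86,57,60),A(412,108)),((86,-57,60),A(532,82)),((-86,-57,54),A(578,262)),((-86,57,54),A(448,290)),((-86,-57,54),B(367,427)),((-86,57,54),B(285,381)),((86,-57,60),B(474,350)),((86,57,60),B(397,321)),((-86,-57,0),B(372,460))]
for n,c,x0 in(("lid",lid,[527,-200,.08]),("box",box,[501,6,.21])):
    f=lambda p:np.concatenate([proj(o[0],pose(*p,[P]))[0]-o[1:] for P,o in c])
    r=least_squares(f,x0,loss="soft_l1"); print(n,r.x.round(3),f(r.x).reshape(-1,2).round(1).tolist())
    if n=="lid":L=r.x
    else:Bx=r.x
out=[]
for c,(x0,y0,w,h,k) in(("top",(150,130,180,120,2.2)),("scene",(190,120,180,130,2.2))):
    im=cv2.resize(cv2.imread(f"pics/{c}0.png")[y0:y0+h,x0:x0+w],None,fx=2*k,fy=2*k,interpolation=2)
    for p,M,col in((L,LID,(0,255,255)),(Bx,BOX,(0,0,255))):
        for poly in M:
            q=(proj(c,pose(*p,poly))-[x0,y0])*2*k
            cv2.polylines(im,[q.astype(int)],len(poly)==4,col,1)
    out.append(im[:520])
h=max(i.shape[0] for i in out); im=np.hstack([cv2.copyMakeBorder(i,0,h-i.shape[0],0,0,0) for i in out])
cv2.imwrite("pics/d.png",cv2.resize(im,(800,int(h*800/im.shape[1]))))
E
```

```text
lid [ 5.26637e+02 -1.99364e+02  7.60000e-02] [[-1.1, 0.4], [1.3, -0.4], [0.3, -0.5], [-0.4, -0.9], [-1.2, 0.7], [1.1, 0.6]]
box [5.01149e+02 3.64700e+00 2.43000e-01] [[-0.2, -0.4], [0.8, -2.5], [0.3, -1.0], [2.2, 0.8], [-1.1, -3.5], [-1.8, -0.1], [1.3, -1.8], [-0.5, -2.4], [-1.9, 2.6]]
```

View pics/d.png

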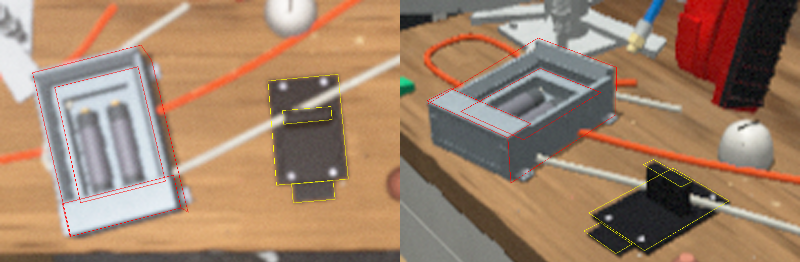

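The overlay fits the lid, at about (526.6, −199.4) with yaw 0.076, to within 1–2 px. The box is at about (501, 5) with yaw 0.21–0.24. Now I'll swing across.

Emit:
{"api": "play_rows", "payload": {"deltas": [[0,4.9,3.75,0,0],[0,4.9,3.75,0,0],[0,4.9,3.75,0,0],[0,4.9,3.75,0,0],[0,4.9,3.75,0,0],[0,4.9,3.75,0,0],[0,4.9,3.75,0,0],[0,4.9,3.75,0,0]]}}

```text
time_s: 2.9
tool_pos: [426.5, 120.8, 527.0]
orientation: [0.944, -0.329, 0.0, -0.001]
force: [0.2, 1.0, -0.8]
grip_width: 87.7
grasp_force: 0.0
```

```bash
cat > g.py <<'E'
from station import readout
import numpy as np
def go(x,y,z,hd,show=True):
    "moves (cm, tool axes now) and turn needed to TCP x,y,z with tool-x heading hd"
    s=readout.state(); q=s["orientation"]; h=np.arctan2(2*q[0]*q[1],q[0]**2-q[1]**2)
    d=np.array([x,y,z])-s["tool_pos"]; ex=np.array([np.cos(h),np.sin(h),0]); ey=np.array([np.sin(h),-np.cos(h),0])
    t=-((hd-h+np.pi)%(2*np.pi)-np.pi)
    print("t",round(s["time_s"],2),"pos",np.round(s["tool_pos"],1),"hd",round(h,3),"q",np.round(s["joint_positions"],2),"F",np.round(s["force"],1),"tau",np.round(s["torque"],2),"w",round(s["grip_width"],1),round(s["grasp_force"],1))
    print("move cm",np.round([d@ex/10,d@ey/10,-d[2]/10],2),"turn",round(t,3))
E
python3 -c "
from g import *
go(526.6,-199.4,120,0.076)"
```

```text
t 2.9 pos [426.5 120.8 527. ] hd -0.67 q [ 0.72 -0.08  0.2   0.   -1.85  0.18] F [ 0.2  1.  -0.8] tau [ 0.1  -0.19  0.01] w 87.7 0.0
move cm [27.73 18.88 40.7 ] turn -0.746
```

Emit:
{"api": "play_rows", "payload": {"deltas": [[0,4.6,3.15,0,0],[0,4.6,3.15,0,0],[0,4.6,3.15,0,0],[0,4.6,3.15,0,0],[0,4.6,3.15,0,0],[0,4.6,3.15,0,0],[0,0,0,6,-0.18],[0,0,0,6,-0.18]]}}

```text
time_s: 3.9
tool_pos: [525.7, -197.8, 404.7]
orientation: [0.988, -0.153, 0.0, -0.0]
force: [0.9, 0.8, -0.2]
grip_width: 87.6
grasp_force: 0.0
```

Emit:
{"api": "play_rows", "payload": {"deltas": [[0,0,0,6,-0.18],[0,0,0,6,-0.18],[0,0,0,6,0],[0,0,0,4,0],[0,0,0,2,0],[0.15,0,0,1,0],[0.15,0,0,0,0],[0.15,0,0,0,0]]}}

```text
time_s: 4.9
tool_pos: [526.2, -196.9, 157.7]
orientation: [1.0, 0.025, 0.001, 0.0]
force: [0.2, 0.3, 0.2]
grip_width: 75.0
grasp_force: 0.0
```

```bash
python3 -c "
from g import *
go(526.6,-199.4,34,0.076)"
```

```text
t 4.9 pos [ 526.2 -196.9  157.7] hd 0.049 q [-0.01  0.21 -0.31  0.   -1.05  1.63] F [0.2 0.3 0.2] tau [-0.08 -0.01  0.04] w 75.0 0.0
move cm [ 0.02  0.25 12.37] turn -0.027
```

The tool can only yaw, so it cannot slant the lid itself. My plan has three steps:
1. Grip the rib at its ends, closing along lid y, so the pads act as a hinge.
2. Tip the lid to about 20° by resting its raised end on a box side wall.
3. Insert it.

The slant needs the gripper half-turned, which also keeps joint 6 in range.

Emit:
{"api": "play_rows", "payload": {"deltas": [[0.15,0,0.25,0,0.183],[0.15,0,0,0,0.183],[0.15,0,0,0,0.183],[0.15,0,0,0,0.183],[0.15,0,0,0,0.183],[0.15,0,0,0,0.183],[0.15,0,0,0,0.183],[0.15,0,0,0,0.183]]}}

```text
time_s: 5.9
tool_pos: [526.3, -199.3, 157.7]
orientation: [0.758, -0.652, 0.001, -0.001]
force: [-0.5, 0.3, 0.6]
grip_width: 73.9
grasp_force: 0.0
```

Emit:
{"api": "play_rows", "payload": {"deltas": [[0.15,0,0,0,0.183],[0.15,0,0,0,0.183],[0.15,0,0,0,0.183],[0.15,0,0,0,0.183],[0.15,0,0,1.5,0.183],[0.15,0,0,1.5,0.183],[0.15,0,0,1.5,0.183],[0.15,0,0,1.5,0.183]]}}

```text
time_s: 6.9
tool_pos: [526.5, -199.3, 97.2]
orientation: [-0.128, 0.992, -0.0, 0.001]
force: [-0.4, -0.1, -0.2]
grip_width: 74.3
grasp_force: 0.0
```

Emit:
{"api": "play_rows", "payload": {"deltas": [[0.15,0,0,1,0.183],[0.15,0,0,0.5,0],[0.15,0,0,0,0],[0.15,0,0,0,0],[0.15,0,0,0,0],[0.15,0,0,0,0],[0.15,0,0,0,0],[0.15,0,0,0,0]]}}

```text
time_s: 7.9
tool_pos: [525.6, -199.3, 81.5]
orientation: [-0.04, 0.999, -0.0, 0.0]
force: [-0.3, -0.0, -0.3]
grip_width: 74.5
grasp_force: 0.0
```

```bash
python3 -c "
from g import *
go(526.6,-199.4,35,0.076+np.pi)"
```

```text
t 7.9 pos [ 525.6 -199.3   81.5] hd -3.062 q [-0.01  0.29 -0.4   0.   -0.88 -1.48] F [-0.3 -0.  -0.3] tau [ 0.04 -0.15 -0.03] w 74.5 0.0
move cm [-0.1  -0.02  4.65] turn 0.004
```

Emit:
{"api": "play_rows", "payload": {"deltas": [[0.15,-0.1,0,1.5,0],[0.15,0,0,1.5,0],[0.15,0,0,1,0],[0.15,0,0,0.65,0],[0.15,0,0,0,0],[1,0,0,0,0],[1,0,0,0,0],[1,0,0,0,0]], "force": 8}}

```text
time_s: 8.9
tool_pos: [526.8, -199.2, 35.3]
orientation: [-0.04, 0.999, -0.0, 0.0]
force: [0.3, 0.2, -0.6]
grip_width: 50.1
grasp_force: 0.0
```

Emit:
{"api": "play_rows", "payload": {"deltas": [[1,0,0,0,0],[1,0,0,0,0],[1,0,0,-0.5,0],[1,0,0,-1.5,0],[1,0,0,-2,0],[1,0,0,-2,0],[1,0,0,-2,0],[1,0,0,-2,0]]}}

```text
time_s: 9.9
tool_pos: [526.8, -199.2, 136.9]
orientation: [-0.04, 0.999, -0.0, 0.001]
force: [-0.6, -0.5, -0.5]
grip_width: 0.6
grasp_force: 0.0
```

Run:
```python
from g import *
from h import *
from station import optics,spotter
b=(501,5,.215)
P=pose(*b,[(10,-57-46,0)])[0]; print(P)
go(P[0],P[1],135,b[2]-np.pi/2)
p=optics.camera("scene"); i=p["pixels"]
t=optics.camera("top")["pixels"]
cv2.imwrite("pics/e.png",np.hstack([cv2.resize(i[90:310,130:350],(400,400),interpolation=2),cv2.resize(t[110:270,150:310],(400,400),interpolation=2)]))
for f in("long_lid","long_lid_tongue"): print(f,[(np.round(d["position"]).tolist(),round(d["confidence"],2)) for d in spotter.mark_of(p,f)][:2])
```

```text
[532.74454906 -93.49509432   0.        ]
t 9.9 pos [ 526.8 -199.2  136.9] hd -3.062 q [-0.01  0.23 -0.34  0.   -1.   -1.48] F [-0.6 -0.5 -0.5] tau [ 0.05 -0.17 -0.01] w 0.6 0.0
move cm [-1.44 10.49  0.19] turn -1.706
long_lid [([529.0, -198.0, 2.0], 0.79)]
long_lid_tongue [([442.0, -207.0, 1.0], 0.81)]
```

View pics/e.png

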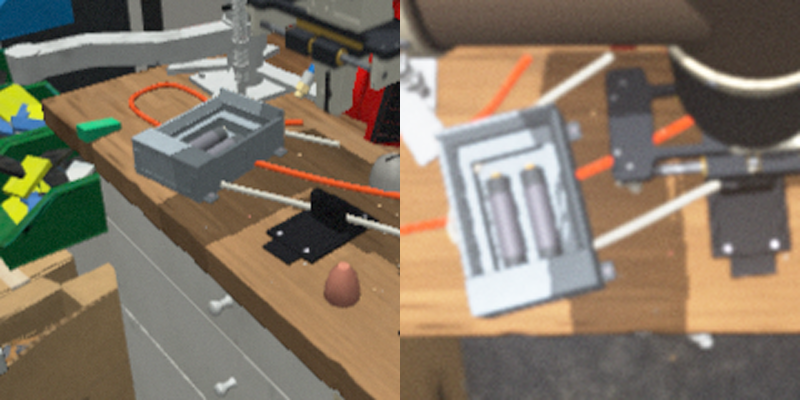

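The fingers shut fully (width 0.6) and the lid still lies at its start: the grasp slipped or missed. I'll retry a little deeper and firmer, and check the grip before lifting.

Emit:
{"api": "play_rows", "payload": {"deltas": [[0.15,0,0,0,0],[0.15,0,0,0,0],[0.15,0.05,0,0,0],[0.15,0,0,2,0],[0.15,0,0,2,0],[0.15,0,0,0,0],[0.15,0,0,0,0],[0.15,0,0,0,0]], "force": 30}}

```text
time_s: 11.1
tool_pos: [526.7, -199.3, 95.9]
orientation: [-0.04, 0.999, -0.0, 0.001]
force: [0.0, 0.3, 1.0]
grip_width: 72.8
grasp_force: 0.0
```

Emit:
{"api": "play_rows", "payload": {"deltas": [[0.15,0,0,2.5,0],[0.15,0,0,2.5,0],[0.15,0,0,1.3,0],[0.3,0,0,0,0],[1,0,0,0,0],[1,0,0,0,0],[1,0,0,0,0],[1,0,0,0,0]]}}

```text
time_s: 12.1
tool_pos: [526.2, -199.2, 32.3]
orientation: [-0.04, 0.999, -0.0, 0.0]
force: [0.2, 0.4, -0.8]
grip_width: 30.3
grasp_force: 0.0
```

Run:
```python
from g import *
from h import *
from station import optics,spotter
go(526.6,-199.4,35,0.076+np.pi)
i=optics.camera("scene")["pixels"]
t=optics.camera("top")["pixels"]
cv2.imwrite("pics/f.png",np.hstack([cv2.resize(i[130:290,230:390],(400,400),interpolation=2),cv2.resize(t[130:250,230:350],(400,400),interpolation=2)]))
```

```text
t 12.1 pos [ 526.2 -199.2   32.3] hd -3.062 q [-0.01  0.35 -0.45  0.   -0.77 -1.48] F [ 0.2  0.4 -0.8] tau [ 0.03 -0.13 -0.04] w 30.3 0.0
move cm [-0.03 -0.02 -0.27] turn 0.004
```

View pics/f.png

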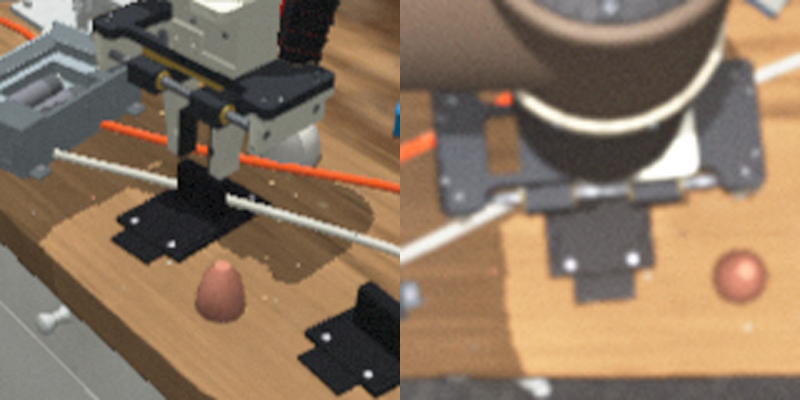

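Run:
```python
from h import *
sc=lambda P:((proj("scene",P)-[230,130])*2.5).round().tolist()
print("tips",sc([[526,-214,18],[526,-184,18],[526,-235,18]]))
print("rib top",sc(pose(526.6,-199.4,.076,[(-7,25,42),(-7,-25,42),(7,-25,42),(7,25,42)])))
print("rib bottom",sc(pose(526.6,-199.4,.076,[(-7,25,6),(-7,-25,6),(7,-25,6),(7,25,6)])))
```

```text
tips [[210.0, 202.0], [187.0, 185.0], [227.0, 214.0]]
rib top [[174.0, 161.0], [216.0, 186.0], [228.0, 180.0], [186.0, 155.0]]
rib bottom [[173.0, 195.0], [214.0, 221.0], [226.0, 214.0], [184.0, 189.0]]
```

Run:
```python
from h import *
from station import optics
i=optics.camera("scene")["pixels"]
cv2.imwrite("pics/scene_now.png",i)
c=cv2.resize(i[160:230,280:350],None,fx=8.5,fy=8.5,interpolation=2).astype(float)
cv2.imwrite("pics/g.png",(255*(c/255)**0.5).astype(np.uint8))
```

```text
(no output)
```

View pics/g.png

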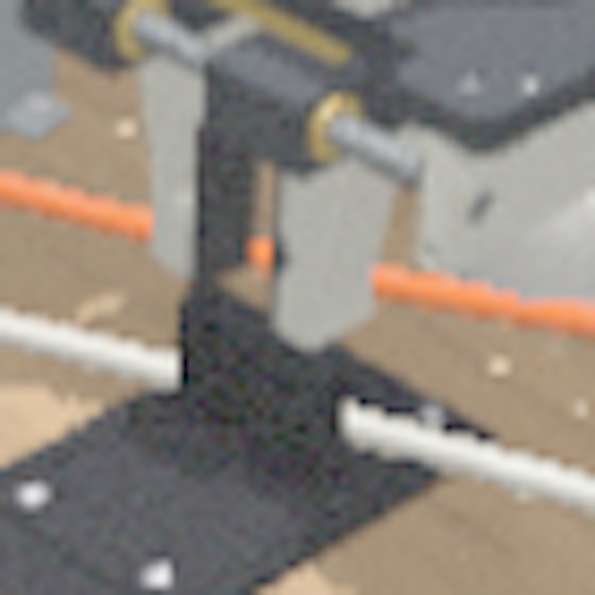

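Run:
```python
from h import *
print(tri((306.5,186.4),(311.8,172.9)),tri((275,188.5),(288.8,160)))
print(at_z("top",290,187.5,100),proj("top",[526,-199,100]))
print("rail dia end R", tri(((700-400)/3.333+230,178/3.333+130),(280+405/8.5,160+170/8.5)))
```

```text
(array([ 497.72365838, -234.23632545,  130.70567924]), np.float64(4.116716331054069)) (array([ 493.85307009, -170.03743846,  131.08622104]), np.float64(4.639881058643834))
[ 503.4176664  -202.42283177  100.        ] [[288.39714336 176.7858963 ]]
rail dia end R (array([ 507.01519838, -264.07353152,  125.68277982]), np.float64(1.7454373232691094))
```

```bash
python3 - <<'E'
from h import *
for c in((310,348),(275,330),(375,310),(185,275)):
    o,d=ray("scene",280+c[0]/8.5,160+c[1]/8.5)
    print(c,[(y,(o+d*(y-o[1])/d[1]).round().tolist()) for y in(-245,-230,-215,-199,-170)])
E
python3 -c "
from g import *
go(526.6,-199.4,35,0.076+np.pi)"
```

```text
(310, 348) [(-245, [501.0, -245.0, 71.0]), (-230, [516.0, -230.0, 56.0]), (-215, [530.0, -215.0, 42.0]), (-199, [545.0, -199.0, 27.0]), (-170, [573.0, -170.0, -1.0])]
(275, 330) [(-245, [490.0, -245.0, 80.0]), (-230, [504.0, -230.0, 66.0]), (-215, [518.0, -215.0, 52.0]), (-199, [533.0, -199.0, 37.0]), (-170, [560.0, -170.0, 10.0])]
(375, 310) [(-245, [521.0, -245.0, 73.0]), (-230, [536.0, -230.0, 59.0]), (-215, [551.0, -215.0, 44.0]), (-199, [567.0, -199.0, 29.0]), (-170, [596.0, -170.0, 2.0])]
(185, 275) [(-245, [463.0, -245.0, 106.0]), (-230, [476.0, -230.0, 93.0]), (-215, [489.0, -215.0, 80.0]), (-199, [503.0, -199.0, 66.0]), (-170, [528.0, -170.0, 40.0])]
t 12.25 pos [ 526.2 -199.2   32.1] hd -3.062 q [-0.01  0.35 -0.45  0.   -0.77 -1.48] F [-0.3 -0.3  0.7] tau [ 0.05 -0.17 -0.02] w 18.1 0.0
move cm [-0.04 -0.02 -0.29] turn 0.004
```

The triangulated fingertips are at z of about 56 while the TCP reads 32. They closed above the rib, which explains the misses. I'll reopen and feel downward in small steps.

Emit:
{"api": "play_rows", "payload": {"deltas": [[0.25,0,0,0,0],[0.25,0,0,0,0],[0.25,0,0,0,0],[0.25,0,0,0,0],[0.25,0,0,0,0],[0.25,0,0,0.5,0],[0.25,0,0,0.5,0],[0.25,0,0,0.3,0]]}}

```text
time_s: 13.25
tool_pos: [525.8, -199.2, 18.4]
orientation: [-0.04, 0.999, 0.0, -0.0]
force: [0.1, 0.5, 1.2]
grip_width: 65.5
grasp_force: 0.0
```

Run:
```python
from g import *
from h import *
from station import optics
go(526.6,-199.4,0,0.076+np.pi)
t=optics.camera("scene")["pixels"]; cv2.imwrite("pics/s2.png",t)
c=cv2.resize(t[150:235,270:355],None,fx=7,fy=7,interpolation=2).astype(float)
cv2.imwrite("pics/i.png",(255*(c/255)**0.5).astype(np.uint8))
```

```text
t 13.25 pos [ 525.8 -199.2   18.4] hd -3.062 q [-0.01  0.37 -0.46 -0.   -0.74 -1.48] F [0.1 0.5 1.2] tau [ 0.05 -0.12 -0.01] w 65.5 0.0
move cm [-0.08 -0.03  1.84] turn 0.004
```

View pics/i.png

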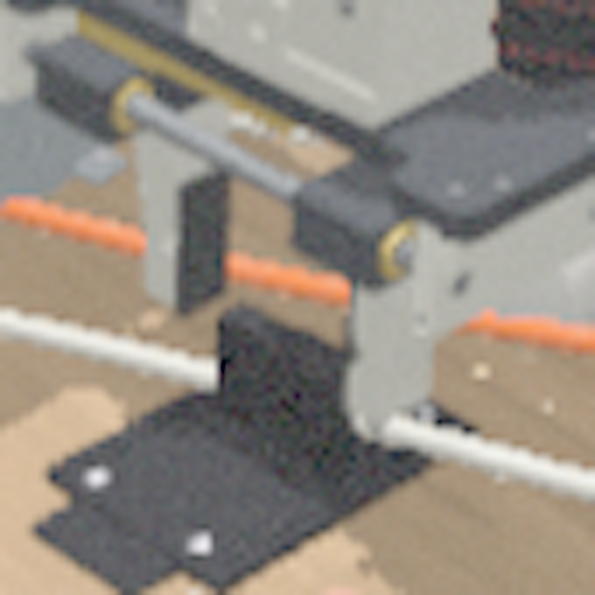

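Run:
```python
from h import *
for c in((322.9,212.1),(295.7,194.3),(292.5,192)):
    o,d=ray("scene",*c)
    print(c,[(o+d*(x-o[0])/d[0]).round().tolist() for x in(506,516,526,536)])
```

```text
(322.9, 212.1) [[506.0, -260.0, 50.0], [516.0, -250.0, 40.0], [526.0, -240.0, 30.0], [536.0, -230.0, 19.0]]
(295.7, 194.3) [[506.0, -176.0, 47.0], [516.0, -164.0, 37.0], [526.0, -152.0, 27.0], [536.0, -140.0, 16.0]]
(292.5, 192) [[506.0, -165.0, 48.0], [516.0, -153.0, 37.0], [526.0, -141.0, 27.0], [536.0, -129.0, 16.0]]
```

The right finger's tip is at about z = 38–40 with the TCP reading 18.4, so the true height is the reading plus about 34 mm. x and y agree. I'll go down 20 mm and close.

Emit:
{"api": "play_rows", "payload": {"deltas": [[0.25,0.05,0,0.5,0],[0.25,0,0,0.5,0],[0.25,0,0,0.5,0],[0.25,0,0,0.5,0],[0.6,0,0,0,0],[0.6,0,0,0,0],[0.6,0,0,0,0],[0.6,0,0,0,0]], "force": 12}}

```text
time_s: 14.3
tool_pos: [525.7, -199.2, -1.0]
orientation: [-0.04, 0.999, 0.0, 0.0]
force: [0.9, 0.2, -1.1]
grip_width: 50.0
grasp_force: 12.0
```

Gripped at 50.0 mm with 12 N. The lid underside is at the TCP reading plus 1 mm.

Emit:
{"api": "play_rows", "payload": {"deltas": [[0.6,0,0,-1,0],[0.6,0,0,-2,0],[0.6,0,0,-3,0],[0.6,0,0,-3,-0.17],[0.6,0,0,-1.5,-0.17],[0.6,0,0,0,-0.17],[0.6,0,0,0,-0.17],[0.6,0,0,0,-0.17]]}}

```text
time_s: 15.3
tool_pos: [525.5, -199.2, 104.7]
orientation: [-0.451, 0.893, -0.0, 0.0]
force: [0.2, -0.2, -1.9]
grip_width: 50.2
grasp_force: 12.0
```

Emit:
{"api": "play_rows", "payload": {"deltas": [[0.6,0,0,0,-0.17],[0.6,0,0,0,-0.17],[0.6,0,0,0,-0.17],[0.6,0,0,0,-0.17],[0.6,0,0,0,-0.17],[0.6,0,0,0,0],[0.6,0,0,0,0],[0.6,0,0,0,0]]}}

```text
time_s: 16.3
tool_pos: [525.6, -199.2, 104.1]
orientation: [0.776, -0.63, 0.0, -0.0]
force: [0.0, -0.9, -1.0]
grip_width: 50.0
grasp_force: 12.0
```

Run:
```python
from g import *
from h import *
from station import optics,spotter
go(531.9,-89.6,60,.215-np.pi/2)
R={}
for n in("top","scene"):
    p=optics.camera(n); cv2.imwrite(f"pics/{n}3.png",p["pixels"])
    for t in("long_lid","long_lid_tongue","compartment"):
        print(n,t,[(np.round(d["position"]).tolist(),round(d["confidence"],2)) for d in spotter.mark_of(p,t)][:2])
# box outline in the first top picture: light-grey segmentation
i=cv2.imread("pics/top0.png"); 
hsv=cv2.cvtColor(i,cv2.COLOR_BGR2HSV); m=((hsv[...,1]<70)&(hsv[...,2]>90)|((hsv[...,0]>85)&(hsv[...,0]<125)&(hsv[...,1]<110)&(hsv[...,2]>70))).astype(np.uint8)
m[:,:160]=0;m[:,240:]=0;m[:140]=0;m[245:]=0
m=cv2.morphologyEx(m,cv2.MORPH_OPEN,np.ones((4,4)))
c=max(cv2.findContours(m,0,2)[0],key=cv2.contourArea); r=cv2.minAreaRect(c); print(r)
print(np.array([at_z("top",*q,54) for q in cv2.boxPoints(r)]).round(1).tolist())
```

```text
t 16.3 pos [ 525.6 -199.2  104.1] hd -1.364 q [-0.01  0.26 -0.38  0.   -0.93  0.22] F [ 0.  -0.9 -1. ] tau [ 0.09 -0.02  0.05] w 50.0 12.0
move cm [-10.6   -2.87   4.41] turn -0.008
top long_lid [([525.0, -199.0, 106.0], 0.76)]
top long_lid_tongue [([544.0, -281.0, 102.0], 0.83)]
top compartment [([501.0, 8.0, 3.0], 0.77)]
scene long_lid [([524.0, -195.0, 105.0], 0.88)]
scene long_lid_tongue [([540.0, -278.0, 104.0], 0.89), ([525.0, -404.0, -1.0], 0.24)]
scene compartment [([501.0, 8.0, 5.0], 0.76)]
((195.90664672851562, 183.52490234375), (100.1663589477539, 62.547607421875), 75.0685806274414)
[[619.6, 110.4, 54.0], [656.1, -28.3, 54.0], [431.7, -89.3, 54.0], [397.5, 44.0, 54.0]]
```

Run:
```python
from h import *
for n,(a,b,c,d) in(("top",(160,240,140,245)),("scene",(195,295,135,205))):
  for f in("0","3"):
    g=cv2.imread(f"pics/{n}{f}.png",0)
    L=cv2.createLineSegmentDetector().detect(g)[0][:,0]
    for s in L:
        u,v=(s[0]+s[2])/2,(s[1]+s[3])/2
        if a<u<b and c<v<d and np.hypot(s[0]-s[2],s[1]-s[3])>22:
            P,Q=at_z(n,s[0],s[1],52),at_z(n,s[2],s[3],52); w=np.arctan2(Q[1]-P[1],Q[0]-P[0]); w=(w+np.pi/4)%(np.pi/2)-np.pi/4
            print(n+f,s.round().tolist(),"yaw",w.round(3),"len",np.linalg.norm(P-Q).round(),"mid",((P+Q)/2)[:2].round(1))
```

```text
top0 [228.0, 221.0, 212.0, 153.0] yaw 0.241 len 161.0 mid [516.8 -45.7]
top0 [207.0, 176.0, 215.0, 210.0] yaw 0.244 len 80.0 mid [502.8 -25.5]
top0 [179.0, 236.0, 227.0, 223.0] yaw 0.244 len 109.0 mid [420.6  -9.1]
top0 [194.0, 181.0, 201.0, 214.0] yaw 0.249 len 79.0 mid [492.2   4.8]
top0 [172.0, 170.0, 183.0, 218.0] yaw 0.243 len 113.0 mid [500.3  49.8]
top0 [187.0, 218.0, 177.0, 176.0] yaw 0.246 len 100.0 mid [495.   39.7]
top0 [209.0, 159.0, 174.0, 168.0] yaw 0.249 len 82.0 mid [570.   19.3]
top0 [205.0, 213.0, 197.0, 179.0] yaw 0.237 len 79.0 mid [495.5  -2.8]
top0 [231.0, 131.0, 200.0, 152.0] yaw 0.592 len 85.0 mid [622.2 -34.1]
top0 [178.0, 218.0, 170.0, 183.0] yaw 0.246 len 83.0 mid [486.3  57.4]
top0 [178.0, 173.0, 206.0, 166.0] yaw 0.243 len 65.0 mid [556.2  18.8]
top0 [206.0, 170.0, 180.0, 176.0] yaw 0.241 len 61.0 mid [548.4  17.1]
top0 [240.0, 223.0, 183.0, 238.0] yaw 0.247 len 130.0 mid [417.2 -28.7]
top0 [163.0, 164.0, 200.0, 156.0] yaw 0.209 len 86.0 mid [579.2  42.8]
top0 [220.0, 209.0, 209.0, 162.0] yaw 0.246 len 112.0 mid [519.6 -33.2]
top0 [173.0, 212.0, 178.0, 23
[... 2610 characters left out ...]
yaw 0.241 len 99.0 mid [495.5  24. ]
scene3 [252.0, 192.0, 292.0, 202.0] yaw 0.522 len 90.0 mid [ 455.7 -159.2]
scene3 [225.0, 166.0, 203.0, 154.0] yaw 0.143 len 82.0 mid [440.2  49.2]
scene3 [180.0, 171.0, 216.0, 201.0] yaw 0.012 len 154.0 mid [356.2 -26. ]
scene3 [227.0, 195.0, 205.0, 185.0] yaw 0.261 len 64.0 mid [378.  -65.6]
scene3 [218.0, 160.0, 245.0, 145.0] yaw 0.249 len 95.0 mid [494.8  54.9]
scene3 [295.0, 183.0, 273.0, 177.0] yaw 0.426 len 53.0 mid [ 515.7 -122.5]
scene3 [271.0, 180.0, 312.0, 191.0] yaw 0.459 len 97.0 mid [ 515.3 -148.1]
scene3 [225.0, 162.0, 252.0, 147.0] yaw 0.261 len 97.0 mid [501.7  37.2]
scene3 [239.0, 181.0, 264.0, 167.0] yaw 0.202 len 81.0 mid [476.4 -56.8]
```

Run:
```python
from g import *
go(536.7,-87.8,55,.245-np.pi/2)
```

```text
t 16.7 pos [ 525.6 -199.2  103.9] hd -1.362 q [-0.01  0.26 -0.38  0.   -0.93  0.22] F [-0.3 -0.7 -2.6] tau [ 0.08 -0.02 -0.08] w 49.7 12.0
move cm [-10.67  -3.4    4.89] turn -0.036
```

Emit:
{"api": "play_rows", "payload": {"deltas": [[0.6,-1.5,-0.68,0,-0.036],[0.6,-2.5,-0.68,0,0],[0.6,-3,-0.68,0,0],[0.6,-2.5,-0.68,1,0],[0.6,-1.17,-0.68,1.5,0],[0.6,0,0,1.5,0],[0.6,0,0,0.9,0],[0.6,0,0,0.4,0]]}}

```text
time_s: 17.7
tool_pos: [532.8, -88.3, 50.0]
orientation: [0.788, -0.616, -0.0, 0.001]
force: [0.1, -0.3, -2.1]
grip_width: 49.9
grasp_force: 12.0
```

Emit:
{"api": "play_rows", "payload": {"deltas": [[0.6,0,0,0.3,0],[0.6,0,0,0.3,0],[0.6,0,0,0.3,0],[0.6,0,0,0.3,0],[0.6,0,0,0.3,0],[0.6,0,0,0.1,0],[0.6,0,0,0,0],[0.6,0,0,0,0]]}}

```text
time_s: 18.7
tool_pos: [533.9, -87.8, 35.2]
orientation: [0.788, -0.615, 0.001, -0.0]
force: [1.7, -4.8, 3.2]
grip_width: 50.1
grasp_force: 12.0
```

Run:
```python
from g import *
from h import *
from station import optics,spotter
go(536.7,-87.8,35,.245-np.pi/2)
for n in("top","scene"):
    p=optics.camera(n); cv2.imwrite(f"pics/{n}4.png",p["pixels"]); r=[]
    for t in("long_lid","long_lid_tongue"):
        d=spotter.mark_of(p,t); print(n,t,[(np.round(q["position"]).tolist(),round(q["confidence"],2)) for q in d][:2]); r.append(d[0]["position"] if d else [0]*3)
    v=np.subtract(r[0],r[1]); print("slant",np.degrees(np.arcsin(v[2]/85)).round(1),np.linalg.norm(v).round(1))
```

```text
t 18.7 pos [533.9 -87.8  35.2] hd -1.326 q [ 0.2   0.32 -0.5   0.   -0.76  0.04] F [ 1.7 -4.8  3.2] tau [-1.82 -0.65 -0.01] w 50.1 12.0
move cm [ 0.07 -0.27  0.02] turn 0.0
top long_lid [([532.0, -79.0, 40.0], 0.91)]
top long_lid_tongue [([549.0, -159.0, 10.0], 0.76)]
slant 20.2 86.1
scene long_lid [([532.0, -78.0, 38.0], 0.89)]
scene long_lid_tongue [([544.0, -155.0, 10.0], 0.81)]
slant 19.2 83.2
```

The lid is now at a slant of about 20° (networks: 20.2 and 19.2). I'll raise it and turn it to the box heading.

Emit:
{"api": "play_rows", "payload": {"deltas": [[0.6,0,0,-1,0],[0.6,0,0,-2,0],[0.6,0,0,-2.1,0.174],[0.6,0,0,0,0.175],[0.6,0,0,0,0.175],[0.6,0,0,0,0.175],[0.6,0,0,0,0.175],[0.6,0,0,0,0.175]]}}

```text
time_s: 20.0
tool_pos: [532.8, -87.1, 85.9]
orientation: [-0.371, 0.928, 0.0, -0.0]
force: [-0.3, 0.0, -1.8]
grip_width: 49.8
grasp_force: 12.0
```

Emit:
{"api": "play_rows", "payload": {"deltas": [[0.6,0,0,0,0.175],[0.6,0,0,0,0.175],[0.6,0,0,0,0.172],[0.6,0,1,0,0],[0.6,0,2,0,0],[0.6,0,2,0,0],[0.6,0,1,0,0],[0.6,0,0,0,0]]}}

```text
time_s: 21.0
tool_pos: [518.6, -28.6, 86.1]
orientation: [-0.124, 0.992, 0.0, 0.0]
force: [-0.1, -0.1, -1.2]
grip_width: 49.7
grasp_force: 12.0
```

Run:
```python
from g import *
go(531.6,13,86,.245+np.pi)
```

```text
t 21.0 pos [518.6 -28.6  86.1] hd -2.894 q [ 0.32  0.22 -0.49 -0.   -0.86 -1.65] F [-0.1 -0.1 -1.2] tau [ 0.05 -0.21  0.04] w 49.7 12.0
move cm [-2.28  3.71  0.01] turn 0.003
```

Emit:
{"api": "play_rows", "payload": {"deltas": [[0.6,-0.5,0.6,0,0],[0.6,-0.6,0.9,0,0],[0.6,-0.6,0.9,0,0],[0.6,-0.4,0.8,0,0],[0.6,-0.2,0.5,0,0],[0.6,0,0,0,0],[0.6,0,0,0,0],[0.6,0,0,0,0]]}}

```text
time_s: 22.0
tool_pos: [532.0, 11.9, 86.0]
orientation: [-0.122, 0.993, -0.0, -0.0]
force: [0.6, -0.1, -1.9]
grip_width: 49.5
grasp_force: 12.0
```

Run:
```python
from g import *
from h import *
from station import optics,spotter
go(531.6,13,59.8,.245+np.pi)
for n in("top","scene"):
    p=optics.camera(n); cv2.imwrite(f"pics/{n}5.png",p["pixels"]); r=[]
    for t in("long_lid","long_lid_tongue","compartment"):
        d=spotter.mark_of(p,t)
        for q in d[:1]:
            w=np.array(q["position"]); e=w-[503,5.8,0]; c,s=np.cos(.245),np.sin(.245)
            print(n,t,w.round(),"box",np.round([c*e[0]+s*e[1],-s*e[0]+c*e[1],e[2]],1),round(q["confidence"],2))
```

```text
t 22.0 pos [532.   11.9  86. ] hd -2.897 q [ 0.39  0.24 -0.46  0.   -0.87 -1.72] F [ 0.6 -0.1 -1.9] tau [ 0.09 -0.17 -0.01] w 49.5 12.0
move cm [0.01 0.12 2.62] turn -0.0
top long_lid [541.  13.  93.] box [38.8 -2.5 92.6] 0.94
top long_lid_tongue [465.  -6.  59.] box [-39.8  -2.7  59. ] 0.81
top compartment [502.  11.   2.] box [0.5 5.7 1.5] 0.63
scene long_lid [540.  17.  90.] box [38.3  1.6 90.1] 0.67
scene compartment [502.  10.   4.] box [0.5 4.5 4. ] 0.61
```

Emit:
{"api": "play_rows", "payload": {"deltas": [[0.6,0,0.2,0.3,0],[0.6,0,0.05,0.6,0],[0.6,0,0,0.6,0],[0.6,0,0,0.6,0],[0.6,0,0,0.4,0],[0.6,0,0,0.1,0],[0.6,0,0,0,0],[0.6,0,0,0,0]]}}

```text
time_s: 23.4
tool_pos: [531.7, 14.6, 60.2]
orientation: [-0.122, 0.993, 0.0, 0.0]
force: [-0.0, -0.2, -2.0]
grip_width: 49.9
grasp_force: 12.0
```

Emit:
{"api": "play_rows", "payload": {"deltas": [[0.6,0.3,0,0,0],[0.6,0.5,0,0,0],[0.6,0.5,0,0,0],[0.6,0.5,0,0,0],[0.6,0.4,0,0,0],[0.6,0.3,0,0,0],[0.6,0.2,0,0,0],[0.6,0,0,0,0]]}}

```text
time_s: 24.4
tool_pos: [505.3, 8.0, 60.0]
orientation: [-0.122, 0.993, 0.0, 0.0]
force: [-0.6, -0.8, -2.5]
grip_width: 50.0
grasp_force: 12.0
```

```bash
cat > look.py <<'E'
from g import *
from h import *
from station import optics,spotter
import sys
go(503.1,7.3,28,.245+np.pi)
for n in("top","scene"):
    p=optics.camera(n); cv2.imwrite(f"pics/{n}{sys.argv[1]}.png",p["pixels"])
    for t in("long_lid","long_lid_tongue"):
        for q in spotter.mark_of(p,t)[:1]:
            w=np.array(q["position"]); e=w-[502.6,7.3,0]; c,s=np.cos(.245),np.sin(.245)
            print(n,t,w.round(),"box",np.round([c*e[0]+s*e[1],-s*e[0]+c*e[1],e[2]],1),round(q["confidence"],2))
E
python3 look.py 6
```

```text
t 24.4 pos [505.3   8.   60. ] hd -2.897 q [ 0.41  0.23 -0.55  0.   -0.79 -1.73] F [-0.6 -0.8 -2.5] tau [ 0.03 -0.16  0.05] w 50.0 12.0
move cm [ 0.23 -0.01  3.2 ] turn -0.0
top long_lid [516.  11.  65.] box [13.8  0.6 65.1] 0.71
top long_lid_tongue [439.  -9.  32.] box [-66.1  -0.6  32.5] 0.82
scene long_lid [514.  11.  62.] box [12.1  0.6 62. ] 0.85
scene long_lid_tongue [436. -11.  35.] box [-69.4  -1.2  34.8] 0.77
```

The tongue tip is under the lip at box x of about −67, z of about 33, with no contact force. Now I'll swing the lid down along the arc about the tip.

Emit:
{"api": "play_rows", "payload": {"deltas": [[0.6,0,0,0.3,0],[0.6,-0.23,0,0.31,0],[0.6,-0.23,0,0.31,0],[0.6,-0.21,0,0.33,0],[0.6,-0.21,0,0.33,0],[0.6,-0.18,0,0.35,0],[0.6,-0.18,0,0.35,0],[0.6,0,0,0,0]]}}

```text
time_s: 25.7
tool_pos: [517.6, 11.1, 36.9]
orientation: [-0.122, 0.993, -0.0, 0.0]
force: [0.4, -0.1, -0.9]
grip_width: 50.1
grasp_force: 12.0
```

```bash
python3 look.py 7
```

```text
t 25.7 pos [517.6  11.1  36.9] hd -2.897 q [ 0.4   0.28 -0.55  0.   -0.74 -1.73] F [ 0.4 -0.1 -0.9] tau [ 0.01 -0.22  0.03] w 50.1 12.0
move cm [ 1.5  -0.01  0.89] turn -0.0
top long_lid [517.  11.  42.] box [14.4 -0.1 42. ] 0.91
top long_lid_tongue [442. -10.  30.] box [-62.7  -1.6  29.8] 0.77
scene long_lid [522.  13.  39.] box [20.   1.  39.1] 0.95
scene long_lid_tongue [436.  -8.  29.] box [-67.8   1.2  28.9] 0.78
```

Emit:
{"api": "play_rows", "payload": {"deltas": [[0.6,-0.15,0,0.3,0],[0.6,-0.15,0,0.3,0],[0.6,0,0,0.15,0],[0.6,0,0,0.1,0],[0.6,0,0,0.05,0],[0.6,0,0,0,0],[0.6,0,0,0,0],[0.6,0,0,0,0]]}}

```text
time_s: 27.0
tool_pos: [520.4, 11.8, 28.3]
orientation: [-0.122, 0.993, 0.0, 0.0]
force: [2.1, -0.2, 1.5]
grip_width: 49.9
grasp_force: 12.0
```

```bash
python3 look.py 8
```

```text
t 27.0 pos [520.4  11.8  28.3] hd -2.897 q [ 0.4   0.3  -0.55  0.   -0.72 -1.73] F [ 2.1 -0.2  1.5] tau [ 0.18 -0.56 -0.04] w 49.9 12.0
move cm [ 1.79 -0.02  0.03] turn -0.0
top long_lid [517.  11.  32.] box [15.2  0.  31.8] 0.56
top long_lid_tongue [440.  -6.  27.] box [-64.3   2.   27.2] 0.59
scene long_lid [518.  11.  30.] box [15.7 -0.2 29.7] 0.95
scene long_lid_tongue [436.  -7.  30.] box [-67.8   2.5  29.6] 0.7
```

Emit:
{"api": "play_rows", "payload": {"deltas": [[0.6,0,0,0.1,0],[0.6,0,0,0.05,0],[0.6,0,0,0,0],[0.39,0,0,0,0],[0.39,0,0,0,0],[0.38,0,0,-0.1,0],[0.36,0,0,-0.2,0],[0.34,0,0,-0.3,0]]}}

```text
time_s: 28.3
tool_pos: [520.2, 11.7, 32.7]
orientation: [-0.122, 0.993, -0.0, -0.0]
force: [0.7, 0.6, -0.2]
grip_width: 57.2
grasp_force: 0.0
```

```bash
python3 look.py 9
```

```text
t 28.3 pos [520.2  11.7  32.7] hd -2.897 q [ 0.4   0.29 -0.54 -0.   -0.73 -1.73] F [ 0.7  0.6 -0.2] tau [ 0.11 -0.11 -0.05] w 57.2 0.0
move cm [ 1.76 -0.01  0.47] turn -0.0
top long_lid [522.  10.  32.] box [19.2 -1.5 32.2] 0.73
top long_lid_tongue [439. -10.  27.] box [-65.5  -1.1  27.1] 0.74
scene long_lid [520.  12.  28.] box [17.8  0.9 27.7] 0.96
scene long_lid_tongue [437. -11.  31.] box [-68.2  -1.7  31.2] 0.76
```

Released, and the lid lies flat at box (18, 0, 30). I'll lift clear and do a final check.

Emit:
{"api": "play_rows", "payload": {"deltas": [[0.3,0,0,-1,0],[0.3,0,0,-2,0],[0.3,0,0,-2,0],[0.3,0,0,-2,0],[0.3,0,0,-1,0],[0.3,0,0,0,0],[0.3,0,0,0,0],[0.3,0,0,0,0]]}}

```text
time_s: 29.6
tool_pos: [519.7, 11.5, 111.9]
orientation: [-0.122, 0.993, -0.0, -0.001]
force: [1.4, -0.5, 0.5]
grip_width: 61.3
grasp_force: 0.0
```

```bash
python3 look.py 10
```

```text
t 29.6 pos [519.7  11.5 111.9] hd -2.897 q [ 0.4   0.19 -0.46 -0.   -0.93 -1.73] F [ 1.4 -0.5  0.5] tau [ 0.08 -0.18 -0.02] w 61.3 0.0
move cm [ 1.72 -0.01  8.39] turn -0.0
top long_lid [519.  11.  32.] box [16.6 -0.8 32.3] 0.93
top long_lid_tongue [440. -10.  29.] box [-65.3  -1.3  29.2] 0.7
scene long_lid [522.  15.  29.] box [20.7  2.4 29.1] 0.75
scene long_lid_tongue [437.  -9.  30.] box [-67.8  -0.3  29.8] 0.6
```

```bash
python3 -c "
from station import env
print(env.hand_in())"
```

```text
the job is handed in; nothing more can be done
None
```

I slipped the long lid's tongue under the lip at a slant of about 20° and swung it down; it now lies flat on its seat, at about box (18, 0, 30) mm by the last camera readings. I released it and handed the job in at about 30 s with the short lid untouched, but the hand-in gave no verdict. The tool could only yaw, so I gripped the rib at its ends (closing along y, not x) and tipped the lid against the box's side wall.

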